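Draw the battery pack from the open dock and stand it on the tester

TASK

The top of the orange charging dock is blocked by its circuit board and heat sink, so draw the black battery pack out sideways through the dock's open side, keeping it upright. Then stand it stem-down on the middle of the tester's round brass plate: lower it until its foot rests there before you slowly let go, and leave it standing still by itself. Do not push the other things on the bench about.

Things in the scene. Friction and masses are not known exactly. Their poses are not given: they have to be found in the camera images.
- dock: Orange charging dock, fixed. Origin at bench level under the seated pack's foot; open side -x (faces the robot's right, world -y, within 20 degrees), back +x, z up. Floor plate 12 mm thick, x -32 to 52 mm, 100 wide. Orange walls x -2 to 50, 46 mm apart inside, 62 outside. Low stop behind the stem. Green board on top, x -15 to 55, 90 wide, underside 113 up. The pack leaves only level along -x.
- mouth (a point): The dock's opening: midpoint between the front ends of two black guide rails, on the dock's floor (12 mm above the bench). The rails run back from here for 64 mm, 33 mm apart, up to 60 mm above the bench, and guide the pack's stem. The pack is fully clear of the dock after being drawn 60 mm or so along the dock's -x. Axes as the dock's.
- sink (a point): Top centre of the aluminium finned heat sink on the front edge of the dock's board, 185 mm above the bench; it is 18 mm deep (dock x -15 to 3 mm), 80 wide, and stands on the board. It leaves no room for a gripper's upright body over the pack's nose: come in tilted 25 to 45 degrees, the hand leaning away from the dock on its open side.
- pack: Loose battery pack, 0.2 to 0.4 kg. Grey stem 28 x 28 mm, 60 mm tall, under a black, green-labelled head 90 (x) x 40 (y) x 36 mm tall. Origin: centre of the foot's underside, head and stem centred over it. Top-heavy: topples if leaned about 11 degrees. Starts standing on the dock's floor, axes along the dock's within 1 degree, origin 0 to 10 mm in front of (-x of) the dock's.
- nose (a point): Where to grip the pack: inside the end of the head that sticks out of the dock, 35 mm from the pack's axis towards its -x, 78 mm above its foot, 10 mm from the end face. Pinch across the 40 mm width. Beside it the sides are free from the end face back to the walls (over 40 mm); from above 30 mm are free of the board.
- tester: Battery tester, fixed to the bench: grey box 130 (x) x 110 (y) x 30 mm high, with a black display bar on top along its +x edge up to 58 mm high (x = 41 to 63 mm). Origin: centre of its underside at bench level; its -x side faces roughly to the robot.
- plate (a point): Centre of the top of the tester's round brass contact plate, 60 mm in diameter, 33 mm above the bench, 25 mm from the tester's centre towards its -x.
- jar: Small jar with a metal lid, 44 mm in diameter, 48 mm tall, between dock and tester; a bystander. Origin: centre of its underside.
- screwdriver: Screwdriver with a red handle, 170 mm long, lying near the robot; a bystander. Origin: on the bench under its middle, x along it.
- shell: Open orange battery case with a board in it, 120 x 80 x 22 mm, behind the work; a bystander. Origin: centre of its underside.
- tray: Blue divided parts tray, 120 x 160 x 30 mm, far left; a bystander. Origin: centre of its underside.
- tweezers: Steel tweezers, 125 mm long, lying flat on the right; a bystander. Origin: on the bench under the middle of the arms.
- cup: White cup, 76 mm in diameter, 85 mm tall, behind the work; a bystander. Origin: centre of its underside.
Not all that is in view belongs to the job. Of the things that look like the pack, the largest one is meant.

How it is judged:
On the way, in this order (a step that is already met when the one before it is completed fails the run):
1. the pack is drawn clear of the dock (horizontal distance between pack and dock above 0.055 m), for 0.1 s.
2. the pack, still held, is brought down onto the middle of the brass plate (contact force between pack and the fingers above 0.5 N and horizontal distance between pack and plate below 0.016 m and z of pack in the frame of plate below 0.004 m and angle between pack's own z axis and vertical below 0.12 rad and linear speed of pack below 0.05 m/s), for 0.1 s.
At the end, for the whole second after the job is handed in: The pack stands by itself on the brass plate, stem down, its foot's centre within 14 mm of the plate's centre and its underside within 3 mm of the plate's top, upright within 0.05 rad (3 degrees), at rest (below 20 mm/s and 0.15 rad/s) (horizontal distance between pack and plate below 0.014 m and z of pack in the frame of plate between -0.003 and 0.003 m and angle between pack's own z axis and vertical below 0.05 rad and contact force between pack and tester above 0.5 N and linear speed of pack below 0.02 m/s and angular speed of pack below 0.15 rad/s); the robot touches nothing.
It fails at once if the pack is tipped more than 30 degrees (angle between pack's own z axis and vertical above 0.52 rad).
It fails at once if a bystander is pushed more than 30 mm (distance of any of jar, screwdriver, shell, tray, tweezers, cup from where it was at the start of the episode above 0.03 m).
It also fails if it takes over 69 s, if anything falls off the work surface, if the arm or the gripper's body presses on something with over 40 N, if the wrist force passes 120 N, or if a joint passes its speed limit or range.

ROBOT

A 6-joint arm with a two-finger parallel gripper is mounted at the origin on the work surface. World frame = base frame: x ahead of the robot, y to its left, z up, the work surface at z = 0. Lengths are in m, angles in rad, forces in N, time in s.
With the tool pointing down it reaches from about 0.35 to 0.875 m from the base axis. Payload 4.2 kg.
Tool frame: the origin (TCP) lies between the finger pads; the fingertips stand 14 mm ahead of it and the grasp point (between the pads) lies 5 mm behind it; y points along the fingers, z is the direction in which the jaws open and shut, and the axes are right-handed (so a half turn about y gives the same grasp; the last joint's range is limited). The gripper opens to 87 mm and grips with 3 to 60 N. Pads are 19 mm wide; open, the fingers measure 117 mm over their backs; the gripper's body (75 mm by 190 mm) begins 51 mm behind the grasp point.
Start: joints at [1.408, 0.385, 0.008, 0, -1.194, -0.259], TCP at [0.256, 0.57, 0.237] pointing down, gripper open.
Joint ranges: [-3.14, 3.14], [-1.21, 2.06], [-1.07, 1.41], [-3.16, 2.05], [-2.99, -0.16], [-3.1, 3.1]. Speed limits (rad/s): [2.79, 2.79, 3.14, 3.14, 3.14, 3.14].

INTERFACE

Orientations are given as a rotation vector (axis times angle).
In Python, from plant import get_obs, camera, hand_in gives the robot as it stands.
- The arm moves only by the tool apply_moves, never from a script. Its argument "moves" is a list of rows, each a list of 6 numbers: the shift along the tool's x, y, z in mm, then the turn, a rotation vector about the tool's x, y, z in units of 5 degrees (1.0 is 5 degrees). In form: [[dx, dy, dz, wx, wy, wz], ...]. A call has 1 to 20 rows; each row shifts and turns the commanded pose from where the row before left it, along the tool's axes as they then stand; what a row does not reach is not made up. A row lasts 1/8 s, in which the tool goes at most 62.5 mm and 10.7 degrees, less where a joint would pass 70% of its speed; a pose out of reach is approached as far as the arm can. A call with a gripper value outside its range is refused whole. "gripper" is the opening, from 0 (shut) to 1 (fully open), set as the call begins (left out, the last holds). The fingers move at their own pace and stop on an object; "squeeze" is the grip in N (left out, the last holds). Time passes only in rows, so rows that do not move let the fingers close. It gives the time, the measured TCP pose, the force and the opening at its end, in the units of the state.
- get_obs(): the state, without advancing time (a new reading comes with each control period).
- camera(name): name is "scene" or "top" or "wrist"; returns a dict with "img" (480x640x3 uint8, red, green, blue), "fx", "fy", "cx", "cy" (pixels), "position" and "orientation" of the camera in the world. Camera axes: x right, y up, looking along -z (the intrinsics and any distortion apply to the point x, -y, -z); pixel columns grow to the right and rows downward; lengths in m; the calibration is good to about 2 mm. The wrist camera is an equidistant fisheye: a pixel r from the principal point sees the ray r / f radians off the axis. A picture is of the moment at which its call begins. There is no depth.
- hand_in(): hands the job in, once; it reports no verdict.
The state is a dict: "t": time; "joint_positions": joint angles; "qd": joint speeds; "joint_efforts": joint torques, N m; "ee_pos": TCP position; "eef_rot": TCP orientation; "force": force on the tool from outside, world axes, zero at the start; "wrist_torque": the same for the moment, N m; "finger_gap": finger opening in m.
Only numpy, scipy, OpenCV 4.12 (cv2) and the standard library are available. Lean on these libraries where they do the work, as an engineer would, in place of code of your own. Each camera call takes 0.05 s, during which the arm holds its last target.

## Working session

There is one attempt and no reset: what is moved stays moved. The work goes in short steps, Python scripts to look and compute and a tool call to move; the robot and the scene stay as the last step left them, time stands still between calls to the robot, and variables do not carry over. Pictures are saved under pics/ and viewed, and the job is handed in when it is done.

Besides the shell and the picture viewer there is one more tool, called after "Emit:" by a JSON object that holds its "name" and its "arguments", one argument or row to a line. apply_moves: Moves the arm, as the interface text tells. Its arguments: {"type":"object","properties":{"moves":{"type":"array","items":{"type":"array","items":{"type":"number"}}},"gripper":{"type":"number"},"squeeze":{"type":"number"}},"required":["moves"]}

```bash
mkdir -p pics; ls; python3 - <<'E'
from plant import get_obs,camera
import cv2,numpy as np
o=get_obs();print({k:np.round(v,3) for k,v in o.items()})
for n in["scene","top","wrist"]:
    c=camera(n);cv2.imwrite(f"pics/{n}0.png",c["img"][:,:,::-1])
    print(n,[c[k] for k in("fx","fy","cx","cy","position","orientation")],[k for k in c])
E
```

```text
pics
{'t': np.float64(0.0), 'joint_positions': array([ 1.408e+00,  3.860e-01,  7.000e-03, -1.000e-03, -1.194e+00,
       -2.590e-01]), 'qd': array([-0.001, -0.   ,  0.   ,  0.002,  0.   ,  0.   ]), 'joint_efforts': array([-0.0000e+00, -3.9067e+01,  1.8740e+01,  4.2200e+00,  1.1000e-02,
       -0.0000e+00]), 'ee_pos': array([0.256, 0.57 , 0.235]), 'eef_rot': array([-0.425, -1.986,  1.991]), 'force': array([ 0.534,  0.223, -0.232]), 'wrist_torque': array([ 0.036, -0.003,  0.025]), 'finger_gap': np.float64(0.087)}
scene [466.95569414457276, 466.95569414457276, 323.4622622791427, 241.6558547146265, array([ 1.2428648 , -0.06547414,  0.80731687]), array([0.65500797, 0.527945  , 1.27778869])] ['img', 'fx', 'fy', 'cx', 'cy', 'position', 'orientation']
top [486.13623387562905, 486.13623387562905, 317.7497897138445, 241.8268511038375, array([0.51836129, 0.05029871, 1.17333441]), array([ 0.0850091 , -0.06533492, -1.57236937])] ['img', 'fx', 'fy', 'cx', 'cy', 'position', 'orientation']
wrist [371.64829954431775, 371.64829954431775, 315.28366780097593, 241.3768271762677, array([0.32948226, 0.53683319, 0.38357883]), array([-0.19486998,  0.29697918, -1.9751527 ])] ['img', 'fx', 'fy', 'cx', 'cy', 'position', 'orientation']
```

View pics/scene0.png

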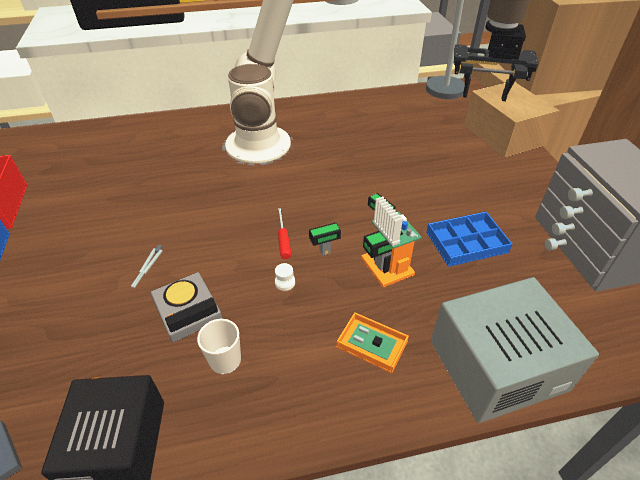

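View pics/top0.png

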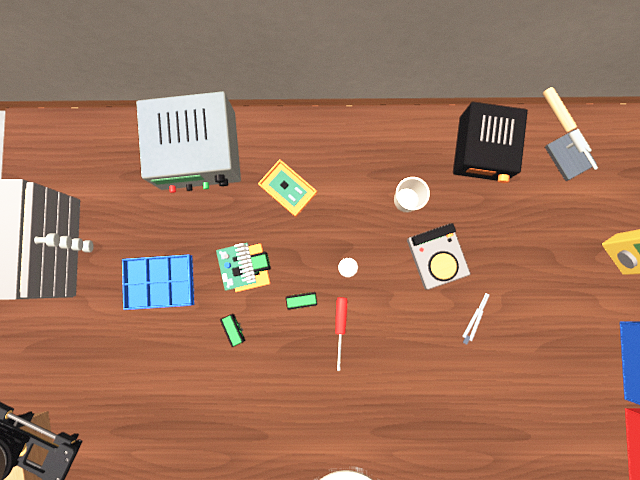

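View pics/wrist0.png

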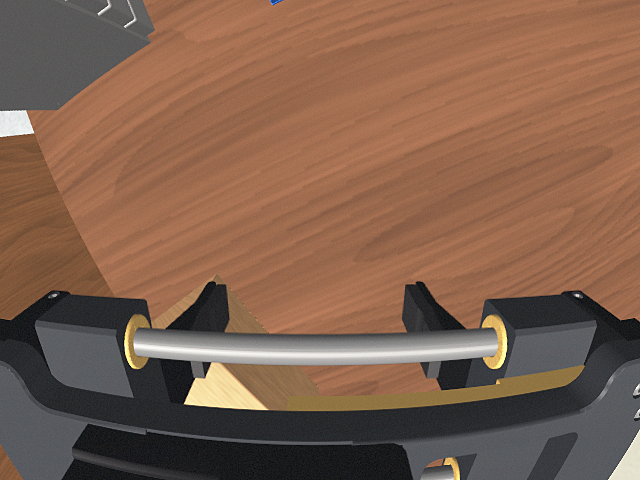

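Three things look like the pack. One is in the dock (scene 377,243 / top 261,260), one stands at scene 324,236 / top 301,300, and one is at scene 380,203 / top 232,330. The dock one fits the text, so I'll enlarge the crop to confirm.

```bash
python3 - <<'E'
import cv2,numpy as np
a=cv2.imread("pics/scene0.png")[180:300,290:440];b=cv2.imread("pics/top0.png")[220:360,200:340]
a=cv2.resize(a,None,fx=5,fy=5,interpolation=cv2.INTER_CUBIC);b=cv2.resize(b,None,fx=4.2,fy=4.2,interpolation=cv2.INTER_CUBIC)
cv2.imwrite("pics/a1.png",a);cv2.imwrite("pics/b1.png",b)
E
```

```text
(no output)
```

View pics/a1.png

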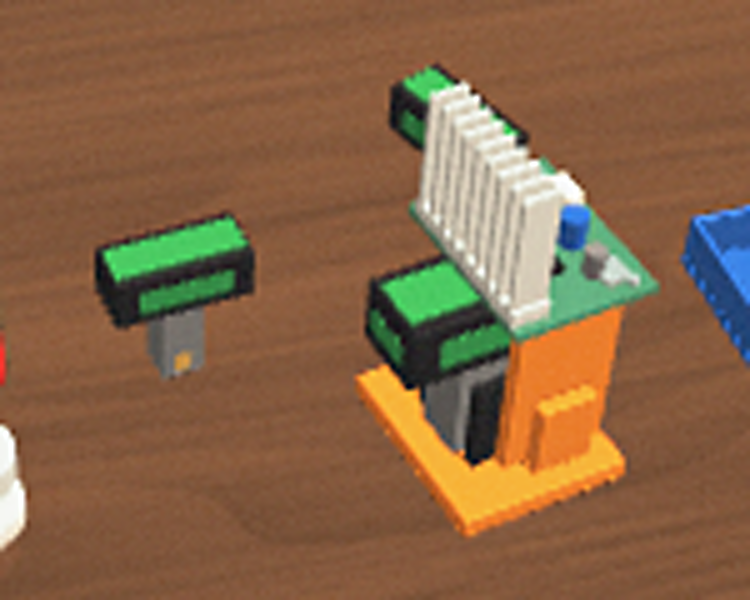

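View pics/b1.png

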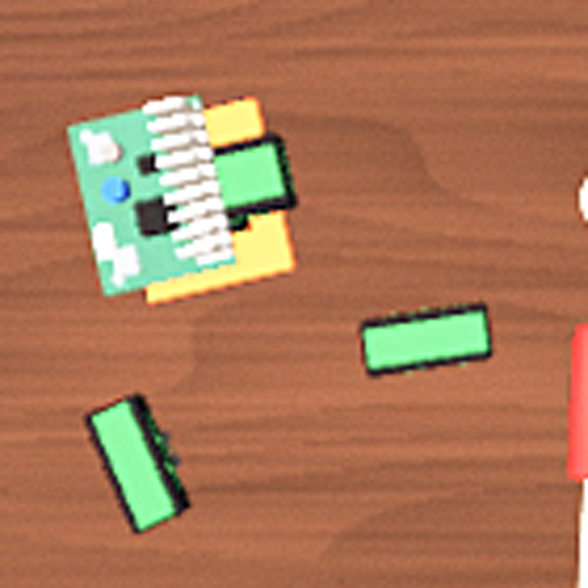

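```bash
cat > h.py <<'E'
import numpy as np,cv2
from scipy.spatial.transform import Rotation as R
def ray(c,u,v):
    d=np.array([(u-c["cx"])/c["fx"],-(v-c["cy"])/c["fy"],-1.0])
    return np.array(c["position"]),R.from_rotvec(c["orientation"]).as_matrix()@d
def onz(c,u,v,z):
    p,d=ray(c,u,v);return p+d*(z-p[2])/d[2]
def proj(c,P):
    q=R.from_rotvec(c["orientation"]).as_matrix().T@(np.array(P)-c["position"])
    return np.array([c["cx"]+c["fx"]*q[0]/-q[2],c["cy"]-c["fy"]*q[1]/-q[2]])
E
python3 - <<'E'
from h import *
from plant import camera
T=camera("top");S=camera("scene")
f=lambda a:np.round(a*1000,1)
print("front plate edge",f(onz(T,261.9,243.3,.012)),f(onz(T,270.2,283.8,.012)))
print("pack end top",f(onz(T,266.2,252.1,.108)),f(onz(T,270.5,269.5,.108)))
for n,c in(("T",T),("S",S)):
    h=cv2.cvtColor(c["img"],cv2.COLOR_RGB2HSV)
    m=cv2.inRange(h,(20,90,120),(32,255,255))
    cs,_=cv2.findContours(m,0,2)
    for k in cs:
        if cv2.contourArea(k)>150:
            e=cv2.fitEllipse(k);M=cv2.moments(k);print(n,cv2.contourArea(k),np.round(e[0],1),np.round(e[1],1),"z33",f(onz(c,*e[0],.033)))
    m=cv2.inRange(h,(50,120,90),(80,255,255))
    cs,_=cv2.findContours(m,0,2)
    for k in cs:
        if cv2.contourArea(k)>40: r=cv2.minAreaRect(k);print(n,"green",np.round(r[0],1),np.round(r[1],1),round(r[2],1),[f(onz(c,*p,.108))[:2].tolist() for p in cv2.boxPoints(r)])
for z in(.113,.116):print("board",[f(onz(T,200+x/4.2,220+y/4.2,z)).tolist() for x,y in((67,127),(105,297),(235,262))])
E
```

```text
front plate edge [626.8 198.9  12. ] [529.8 178.3  12. ]
pack end top [598.3 177.  108. ] [560.  167.3 108. ]
T 204.5 [254.4 280.7] [12.7 40.1] z33 [536.8 213.1  33. ]
T 1099.0 [623.8 250.1] [35.6 47.4] z33 [ 605.8 -649.8   33. ]
T 1558.5 [286.3 186.6] [37.  64.7] z33 [760.3 139.2  33. ]
S 452.0 [179.9 292. ] [20.4 28.5] z33 [ 572.7 -228.8   33. ]
S green [384.1 248.4] [ 5.2 14.6] 70.0 [[608.8, 186.6], [601.1, 219.0], [615.6, 218.1], [623.0, 186.0]]
S green [327.  237.9] [ 4.1 19.4] 76.0 [[552.5, 72.5], [547.3, 114.9], [559.6, 114.2], [564.6, 72.1]]
S green [375.5 238. ] [ 9.8 17.4] 71.6 [[568.8, 175.2], [560.3, 214.7], [588.9, 212.5], [596.9, 173.8]]
S green [324.4 229.2] [ 6.7 27.4] 75.1 [[522.8, 63.9], [513.6, 125.1], [534.4, 123.9], [543.3, 63.6]]
board [[602.4, 286.8, 113.0], [514.0, 265.5, 113.0], [531.9, 198.2, 113.0]]
board [[602.2, 286.2, 116.0], [514.0, 264.9, 116.0], [531.9, 197.8, 116.0]]
```

```bash
python3 - <<'E'
from h import *
from plant import camera,get_obs
T=camera("top");S=camera("scene");W=camera("wrist");o=get_obs()
f=lambda a:np.round(np.asarray(a)*1000,1)
M=R.from_rotvec(o["eef_rot"]).as_matrix();print("tool axes cols\n",M.round(3))
print("cam in tool",f(M.T@(W["position"]-o["ee_pos"])),"cam look in tool",(M.T@-R.from_rotvec(W["orientation"]).as_matrix()[:,2]).round(3))
h=cv2.cvtColor(T["img"],cv2.COLOR_RGB2HSV)
print(h[266,444],h[255,425])
m=cv2.inRange(h,(15,40,120),(38,255,255));m[:, :410]=0;m[:,470:]=0;m[:225]=0;m[300:]=0
k=max(cv2.findContours(m,0,2)[0],key=cv2.contourArea);e=cv2.fitEllipse(k);print(e,f(onz(T,*e[0],.033)),"diam",e[1][1]*(T["position"][2]-.033)/T["fx"])
for i,n in((T,"t"),(S,"s")):
    b=(slice(215,300),slice(395,480)) if n=="t" else (slice(260,345),slice(140,225))
    cv2.imwrite(f"pics/tester_{n}.png",cv2.resize(i["img"][b][:,:,::-1],None,fx=6,fy=6,interpolation=cv2.INTER_CUBIC))
# jar, cup from top
E
```

```text
tool axes cols
 [[-0.912 -0.    -0.409]
 [ 0.409 -0.    -0.912]
 [-0.    -1.     0.   ]]
cam in tool [-8.090e+01 -1.479e+02  1.000e-01] cam look in tool [0.295 0.955 0.   ]
[ 28  81 255] [ 13  15 241]
((443.2381896972656, 265.83587646484375), (25.257688522338867, 26.137351989746094), 144.6819610595703) [ 570.4 -228.8   33. ] diam 0.061310636331297595
```

View pics/tester_t.png

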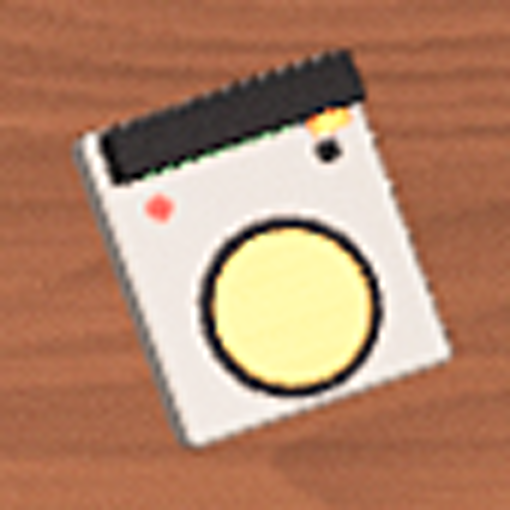

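```bash
cat >> h.py <<'E'
U=np.radians(5)
def goalR(yaw,tilt):
    X=np.array([np.cos(yaw),np.sin(yaw),0]);Z=np.array([0,0,1.]);c,s=np.cos(tilt),np.sin(tilt)
    x=c*X+s*Z;y=s*X-c*Z
    return R.from_matrix(np.c_[x,y,np.cross(x,y)])
def plan(p,r,p1,r1,N,dec=1):
    """rows from pose (p,r) to (p1,r1), rounded"""
    w=(r.inv()*r1).as_rotvec();rows=[];p0=p.copy();r0=r
    for i in range(1,N+1):
        t=p0+(p1-p0)*i/N;tr=r0*R.from_rotvec(w*i/N)
        d=np.round(r.inv().apply(t-p)*1000,dec);a=np.round((r.inv()*tr).as_rotvec()/U,2)
        rows.append((d+0.0).tolist()+(a+0.0).tolist());p=p+r.apply(d/1000);r=r*R.from_rotvec(a*U)
    print(str(rows).replace(" ",""));return p,r
E
python3 - <<'E'
from h import *
from plant import get_obs
o=get_obs();p=np.array(o["ee_pos"]);r=R.from_rotvec(o["eef_rot"])
yaw=np.radians(102.7)
q,s=plan(p,r,np.array([.585,.09,.25]),goalR(yaw,0),12,0)
q,s=plan(q,s,np.array([.589,.129,.168]),goalR(yaw,np.radians(35)),6,0)
E
```

```text
[[-41.0,-1.0,25.0,0.0,0.89,0.0],[-44.0,-1.0,22.0,0.0,0.88,0.0],[-45.0,-1.0,19.0,0.0,0.89,0.0],[-46.0,-2.0,15.0,0.0,0.88,0.0],[-47.0,-1.0,11.0,0.0,0.89,0.0],[-48.0,-1.0,8.0,0.0,0.88,0.0],[-48.0,-1.0,4.0,0.0,0.89,0.0],[-49.0,-1.0,1.0,0.0,0.88,0.0],[-48.0,-1.0,-4.0,0.0,0.89,0.0],[-48.0,-1.0,-7.0,0.0,0.89,0.0],[-47.0,-1.0,-11.0,0.0,0.88,0.0],[-47.0,-2.0,-14.0,0.0,0.89,0.0]]
[[6.0,14.0,-2.0,0.0,0.0,-1.17],[5.0,14.0,-2.0,0.0,0.0,-1.16],[3.0,15.0,-2.0,0.0,0.0,-1.17],[2.0,15.0,-2.0,0.0,0.0,-1.17],[1.0,15.0,-2.0,0.0,0.0,-1.17],[-2.0,15.0,-2.0,0.0,0.0,-1.16]]
```

Emit:
{"name": "apply_moves", "arguments": {
  "moves": [
    [-41,-1,25,0,0.89,0],
    [-44,-1,22,0,0.88,0],
    [-45,-1,19,0,0.89,0],
    [-46,-2,15,0,0.88,0],
    [-47,-1,11,0,0.89,0],
    [-48,-1,8,0,0.88,0],
    [-48,-1,4,0,0.89,0],
    [-49,-1,1,0,0.88,0],
    [-48,-1,-4,0,0.89,0],
    [-48,-1,-7,0,0.89,0],
    [-47,-1,-11,0,0.88,0],
    [-47,-2,-14,0,0.89,0]
  ],
  "gripper": 1
}}

```text
t: 1.9
ee_pos: [0.5859, 0.0884, 0.2507]
eef_rot: [-1.098, -1.369, 1.369]
force: [-0.1, 0.8, 1.1]
finger_gap: 0.0872
```

Emit:
{"name": "apply_moves", "arguments": {
  "moves": [
    [6,14,-2,0,0,-1.17],
    [5,14,-2,0,0,-1.16],
    [3,15,-2,0,0,-1.17],
    [2,15,-2,0,0,-1.17],
    [1,15,-2,0,0,-1.17],
    [-2,15,-2,0,0,-1.16],
    [0,0,0,0,0,0],
    [0,0,0,0,0,0]
  ]
}}

```text
t: 2.9
ee_pos: [0.589, 0.1285, 0.1685]
eef_rot: [-0.597, -1.537, 0.919]
force: [-0.3, -0.4, -0.4]
finger_gap: 0.0868
```

```bash
python3 - <<'E'
from h import *
from plant import get_obs,camera
W=camera("wrist");T=camera("top");o=get_obs();print({k:np.round(v,4).tolist() for k,v in o.items() if k in("t","ee_pos","force","joint_positions")})
r=R.from_rotvec(o["eef_rot"]);print((r.inv()*goalR(np.radians(102.7),np.radians(35))).as_rotvec(True).round(2))
cv2.imwrite("pics/w1.png",W["img"][:,:,::-1]);cv2.imwrite("pics/t1.png",T["img"][:,:,::-1])
E
```

```text
{'t': 3.0, 'joint_positions': [0.1517, 0.4818, 0.081, -0.6381, -1.2826, 0.2941], 'ee_pos': [0.5889, 0.1292, 0.1692], 'force': [0.3644, -0.4566, -0.1686]}
[ 0.07  0.12 -0.08]
```

View pics/w1.png

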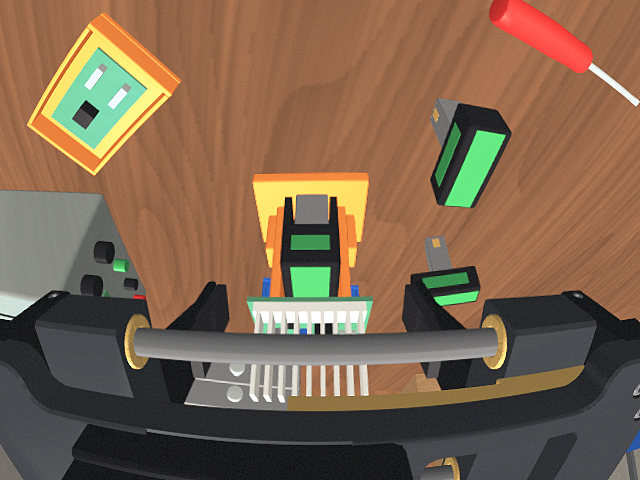

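The wrist view shows the dock and pack centred between the fingers, with the pack's end face around (310,230) and its top label around (314,282). I'll enlarge it and measure.

```bash
python3 - <<'E'
import cv2
a=cv2.imread("pics/w1.png")[165:310,240:385]
cv2.imwrite("pics/w1c.png",cv2.resize(a,None,fx=4,fy=4,interpolation=cv2.INTER_CUBIC))
E
```

```text
(no output)
```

View pics/w1c.png

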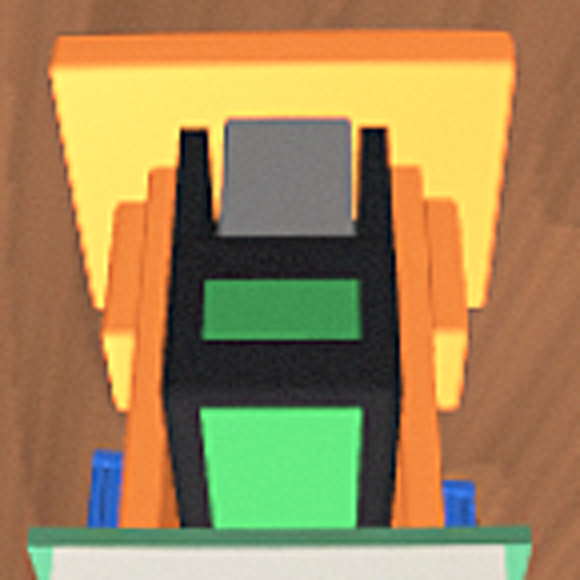

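```bash
cat >> h.py <<'E'
def wray(c,u,v):
    x,y=u-c["cx"],v-c["cy"];rr=np.hypot(x,y);th=rr/c["fx"]
    d=np.array([np.sin(th)*x/rr,-np.sin(th)*y/rr,-np.cos(th)])
    return np.array(c["position"]),R.from_rotvec(c["orientation"]).as_matrix()@d
def wz(c,u,v,z):
    p,d=wray(c,u,v);return p+d*(z-p[2])/d[2]
E
python3 - <<'E'
from h import *
from plant import camera
W=camera("wrist")
f=lambda a:np.round(np.asarray(a)*1000,1)
def pr(n,a,b,z):
    A,B=[wz(W,240+x/4,165+y/4,z) for x,y in(a,b)];d=A-B
    print(n,f(A),f(B),"len",f(np.hypot(*d[:2])),"mid",f((A+B)/2),"ang",np.degrees(np.arctan2(d[1],d[0])).round(1))
pr("end top",(165,397),(401,395),.108)
pr("label",(200,407),(362,407),.108)
pr("foot",(226,119),(350,119),.012)
pr("plate",(51,68),(515,62),.012)
pr("board",(28,530),(531,528),.115)
# sides of label: direction
pr("labelL",(200,407),(213,527),.108);pr("labelR",(362,407),(357,527),.108)
E
```

```text
end top [599.4 180.2 108. ] [562.3 170.9 108. ] len 38.2 mid [580.8 175.6 108. ] ang 14.0
label [593.3 181.7 108. ] [567.5 175.7 108. ] len 26.5 mid [580.4 178.7 108. ] ang 13.1
foot [587.  210.6  12. ] [560.5 204.5  12. ] len 27.3 mid [573.8 207.6  12. ] ang 12.9
plate [626.6 203.3  12. ] [530.6 179.6  12. ] len 99.0 mid [578.6 191.5  12. ] ang 13.9
board [618.4 217.8 115. ] [531.1 196.5 115. ] len 89.9 mid [574.7 207.2 115. ] ang 13.7
labelL [593.3 181.7 108. ] [584.3 220.7 108. ] len 40.0 mid [588.8 201.2 108. ] ang -77.0
labelR [567.5 175.7 108. ] [558.3 214.6 108. ] len 40.0 mid [562.9 195.2 108. ] ang -76.6
```

```bash
cat > pl.py <<'E'
from h import *
from plant import get_obs
def cur():
    o=get_obs();return np.array(o["ee_pos"]),R.from_rotvec(o["eef_rot"])
E
python3 - <<'E'
from pl import *
p,r=cur();g=goalR(np.radians(103.2),np.radians(35));y=g.as_matrix()[:,1]
nose=np.array([.5784,.1852,.090])
t=nose+.005*y;print(t)
q,s=plan(p,r,t-.03*y,g,5);q,s=plan(q,s,t,g,4)
E
```

```text
[0.57774512 0.18799211 0.08590424]
[[0.2,14.5,-0.4,0.01,-0.01,0.0],[0.3,14.5,-0.5,0.02,-0.01,-0.01],[0.2,14.5,-0.5,0.01,-0.01,0.0],[0.2,14.5,-0.4,0.02,-0.02,0.0],[0.3,14.5,-0.6,0.01,-0.01,0.0]]
[[0.0,7.5,0.0,0.0,0.0,0.0],[0.0,7.5,0.0,0.0,0.0,0.0],[0.0,7.5,0.0,0.0,0.0,0.0],[0.0,7.5,0.0,0.0,0.0,0.0]]
```

Emit:
{"name": "apply_moves", "arguments": {
  "moves": [
    [0.2,14.5,-0.4,0.01,-0.01,0],
    [0.3,14.5,-0.5,0.02,-0.01,0],
    [0.2,14.5,-0.5,0.01,-0.01,0],
    [0.2,14.5,-0.4,0.02,-0.02,0],
    [0.3,14.5,-0.5,0.01,-0.01,0],
    [0,7.5,0,0,0,0],
    [0,7.5,0,0,0,0],
    [0,7.5,0,0,0,0],
    [0,7.5,0,0,0,0],
    [0,0,0,0,0,0]
  ]
}}

```text
t: 4.3
ee_pos: [0.5771, 0.1876, 0.0841]
eef_rot: [-0.588, -1.537, 0.925]
force: [0.1, -0.4, 0.8]
finger_gap: 0.0871
```

```bash
python3 - <<'E'
from pl import *
from plant import camera
W=camera("wrist");p,r=cur();print(p,get_obs()["force"]);g=goalR(np.radians(103.2),np.radians(35))
print((r.inv()*g).as_rotvec(True).round(2), (r.inv().apply(np.array([.5777,.188,.0859])-p)*1000).round(1))
cv2.imwrite("pics/w2.png",W["img"][:,:,::-1])
E
```

```text
[0.5773915  0.18738397 0.0844826 ] [ 0.37218682 -0.65598457 -0.22394805]
[-0.07 -0.13 -0.01] [ 1.2 -0.9 -0.4]
```

View pics/w2.png

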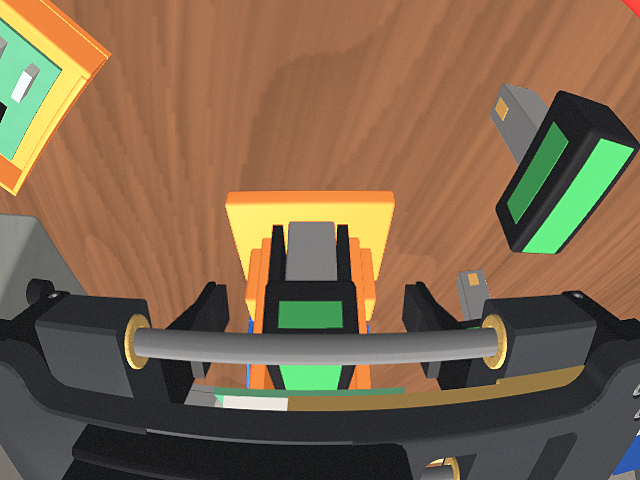

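```bash
python3 - <<'E'
import cv2
a=cv2.imread("pics/w2.png")[190:335,190:430]
cv2.imwrite("pics/w2c.png",cv2.resize(a,None,fx=3.3,fy=3.3,interpolation=cv2.INTER_CUBIC))
E
```

```text
(no output)
```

View pics/w2c.png

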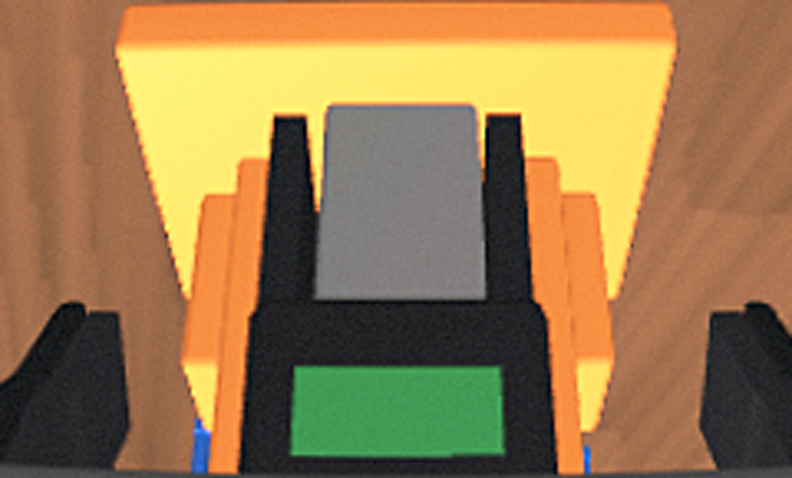

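Emit:
{"name": "apply_moves", "arguments": {
  "moves": [
    [0.6,-0.4,-1,0,-0.03,0],
    [0.6,-0.4,-1,0,0,0],
    [0,0,0,0,0,0]
  ]
}}

```text
t: 4.72
ee_pos: [0.5795, 0.1883, 0.0863]
eef_rot: [-0.588, -1.541, 0.925]
force: [0.3, -0.4, 0.5]
finger_gap: 0.0871
```

Emit:
{"name": "apply_moves", "arguments": {
  "moves": [
    [0,0,0,0,0,0],
    [0,0,0,0,0,0],
    [0,0,0,0,0,0],
    [0,0,0,0,0,0],
    [0,0,0,0,0,0],
    [0,0,0,0,0,0]
  ],
  "gripper": 0.3,
  "squeeze": 10
}}

```text
t: 5.48
ee_pos: [0.5792, 0.1884, 0.0859]
eef_rot: [-0.587, -1.54, 0.925]
force: [-0.9, -0.6, -0.0]
finger_gap: 0.0401
```

Emit:
{"name": "apply_moves", "arguments": {
  "moves": [
    [0,0,0,0,0,0],
    [0,0,0,0,0,0],
    [0,0,0,0,0,0],
    [0,0,0,0,0,0]
  ],
  "gripper": 0,
  "squeeze": 45
}}

```text
t: 5.98
ee_pos: [0.5793, 0.1884, 0.086]
eef_rot: [-0.587, -1.54, 0.925]
force: [-1.4, 0.3, -0.6]
finger_gap: 0.0394
```

```bash
python3 - <<'E'
from pl import *
p,r=cur();print(p,get_obs()["force"],get_obs()["finger_gap"]);a=np.radians(103.2);X=np.array([np.cos(a),np.sin(a),0])
q,s=plan(p,r,p-.075*X,r,10)
E
```

```text
[0.57926077 0.18837822 0.08596275] [-1.43835851  0.29806244 -0.586499  ] 0.03940549427098046
[[-6.1,-4.3,0.0,0.0,0.0,0.0],[-6.2,-4.3,0.0,0.0,0.0,0.0],[-6.1,-4.3,0.0,0.0,0.0,0.0],[-6.2,-4.3,0.0,0.0,0.0,0.0],[-6.1,-4.3,0.0,0.0,0.0,0.0],[-6.2,-4.3,0.0,0.0,0.0,0.0],[-6.1,-4.3,0.0,0.0,0.0,0.0],[-6.1,-4.3,0.1,0.0,0.0,0.0],[-6.2,-4.3,0.0,0.0,0.0,0.0],[-6.1,-4.3,0.0,0.0,0.0,0.0]]
```

Emit:
{"name": "apply_moves", "arguments": {
  "moves": [
    [0.3,-0.4,0,0,0,0],
    [-3.1,-2.1,0,0,0,0],
    [-3.1,-2.1,0,0,0,0],
    [-3.1,-2.1,0,0,0,0]
  ]
}}

```text
t: 6.48
ee_pos: [0.5819, 0.177, 0.086]
eef_rot: [-0.588, -1.54, 0.925]
force: [0.8, -0.4, -1.6]
finger_gap: 0.0396
```

Emit:
{"name": "apply_moves", "arguments": {
  "moves": [
    [-3.1,-2.1,0,0,0,0],
    [-4.1,-2.9,0,0,0,0],
    [-4.1,-2.9,0,0,0,0],
    [-4.1,-2.9,0,0,0,0],
    [-4.1,-2.9,0,0,0,0],
    [-4.1,-2.9,0,0,0,0],
    [0,0,0,0,0,0]
  ]
}}

```text
t: 7.35
ee_pos: [0.5886, 0.1489, 0.0863]
eef_rot: [-0.588, -1.54, 0.925]
force: [-0.8, 0.5, -2.9]
finger_gap: 0.0401
```

```bash
python3 - <<'E'
from pl import *
from plant import camera
W=camera("wrist");S=camera("scene");o=get_obs();print({k:np.round(v,3) for k,v in o.items()})
a=cv2.resize(S["img"][180:300,290:440],None,fx=4,fy=4,interpolation=cv2.INTER_CUBIC)
cv2.imwrite("pics/s3.png",a[:,:,::-1]);cv2.imwrite("pics/w3.png",W["img"][:,:,::-1])
E
```

```text
{'t': np.float64(7.45), 'joint_positions': array([ 0.178,  0.579,  0.024, -0.677, -1.153,  0.38 ]), 'qd': array([ 0.004, -0.001,  0.   , -0.   , -0.001, -0.001]), 'joint_efforts': array([-1.5300e-01, -4.6682e+01,  1.6373e+01,  1.8520e+00, -5.7500e-01,
        2.2000e-02]), 'ee_pos': array([0.588, 0.149, 0.086]), 'eef_rot': array([-0.587, -1.54 ,  0.925]), 'force': array([-0.421, -0.362, -2.302]), 'wrist_torque': array([-1.599, -0.471, -0.016]), 'finger_gap': np.float64(0.04)}
```

View pics/s3.png

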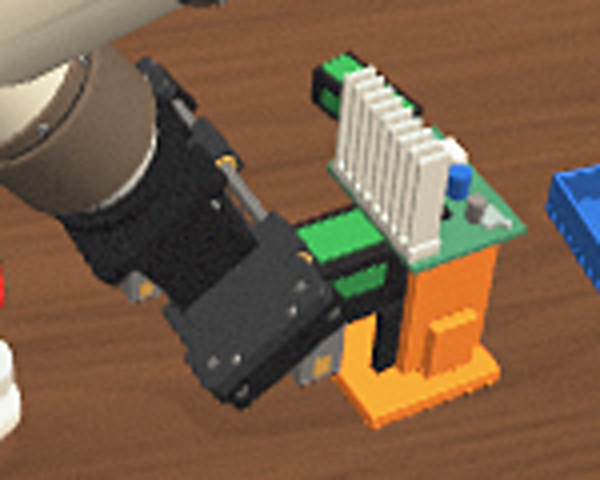

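View pics/w3.png

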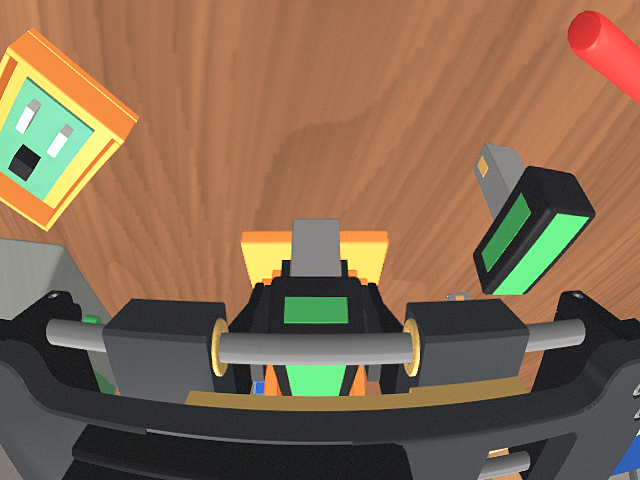

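Emit:
{"name": "apply_moves", "arguments": {
  "moves": [
    [-4.1,-2.9,0,0,0,0],
    [-4.1,-2.9,0,0,0,0],
    [-4.1,-2.9,0,0,0,0],
    [-4.1,-2.9,0,0,0,0],
    [-4.1,-2.9,0,0,0,0],
    [-4.1,-2.9,0,0,0,0],
    [-4.1,-2.9,0,0,0,0],
    [0,0,0,0,0,0],
    [0,0,0,0,0,0]
  ]
}}

```text
t: 8.57
ee_pos: [0.5965, 0.1152, 0.0865]
eef_rot: [-0.587, -1.54, 0.925]
force: [0.2, -0.1, -2.2]
finger_gap: 0.0395
```

```bash
python3 - <<'E'
from pl import *
from plant import camera
W=camera("wrist");S=camera("scene");o=get_obs();p,r=cur();print(o["t"],p,o["force"],o["finger_gap"],o["wrist_torque"])
a=cv2.resize(S["img"][180:300,290:440],None,fx=4,fy=4,interpolation=cv2.INTER_CUBIC)
cv2.imwrite("pics/s4.png",a[:,:,::-1]);cv2.imwrite("pics/w4.png",W["img"][:,:,::-1])
q,s=plan(p,r,p+[0,0,.11],r,8)
E
```

```text
8.675 [0.59647069 0.11533055 0.08654542] [ 0.60511821  0.27331625 -2.89344692] 0.03955888446194013 [-1.60488559 -0.35893694  0.00416107]
[[7.9,-11.3,0.0,0.0,0.0,0.0],[7.9,-11.2,0.0,0.0,0.0,0.0],[7.9,-11.3,0.0,0.0,0.0,0.0],[7.9,-11.3,0.0,0.0,0.0,0.0],[7.8,-11.2,0.0,0.0,0.0,0.0],[7.9,-11.3,0.0,0.0,0.0,0.0],[7.9,-11.2,0.0,0.0,0.0,0.0],[7.9,-11.3,0.1,0.0,0.0,0.0]]
```

View pics/s4.png

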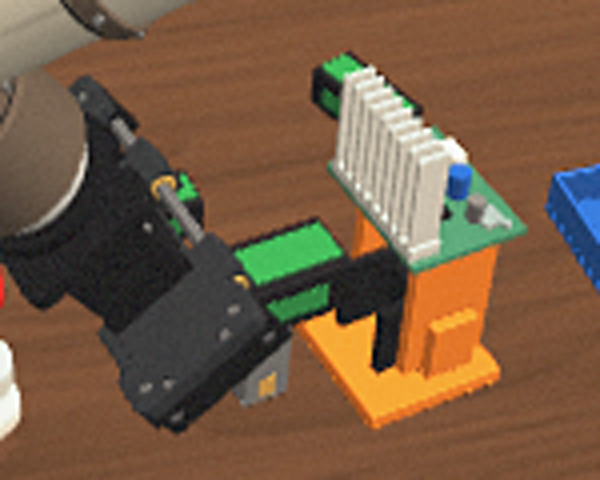

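View pics/w4.png

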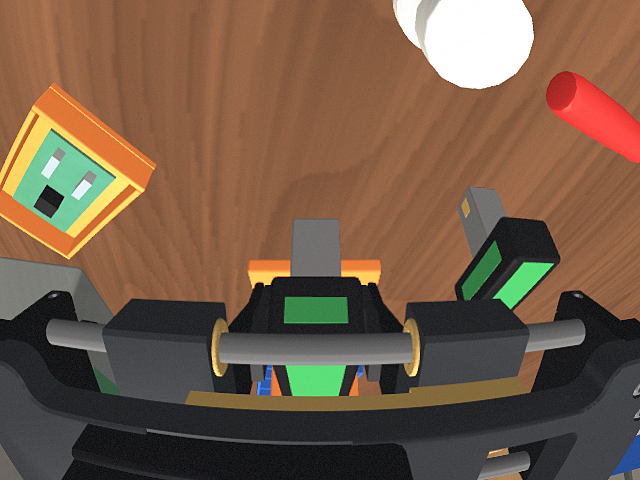

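Emit:
{"name": "apply_moves", "arguments": {
  "moves": [
    [-4.1,-2.9,0,0,0,0],
    [-4.1,-2.9,0,0,0,0],
    [-4.1,-2.9,0,0,0,0],
    [2,-2.8,0,0,0,0],
    [4,-5.6,0,0,0,0],
    [6,-8.4,0,0,0,0],
    [8,-11.2,0,0,0,0],
    [8,-11.2,0,0,0,0],
    [8,-11.2,0,0,0,0],
    [8,-11.2,0,0,0,0],
    [8,-11.2,0,0,0,0],
    [6,-8.4,0,0,0,0],
    [4,-5.6,0,0,0,0],
    [0,0,0,0,0,0]
  ]
}}

```text
t: 10.42
ee_pos: [0.5999, 0.1015, 0.1937]
eef_rot: [-0.588, -1.541, 0.925]
force: [0.4, 0.2, -2.4]
finger_gap: 0.0399
```

```bash
python3 - <<'E'
from pl import *
from plant import camera
W=camera("wrist");o=get_obs();p,r=cur();print(o["t"],p,o["force"],o["finger_gap"],o["joint_positions"])
cv2.imwrite("pics/w5.png",W["img"][:,:,::-1])
a=np.radians(103.2);X=np.array([np.cos(a),np.sin(a),0])
t=np.array([.5715,-.2288,0])-.032*X;t[2]=p[2]+.0;print(t)
q,s=plan(p,r,t,r,14)
E
```

```text
10.475 [0.59969959 0.10148139 0.19316857] [ 0.95675923  0.01195902 -3.91342276] 0.03972305809108583 [ 0.10759024  0.48132746  0.1405406  -0.62088267 -1.36278071  0.29723552]
[ 0.57880723 -0.25995452  0.19316857]
[[-20.3,-14.2,7.4,0.0,0.0,0.0],[-20.3,-14.2,7.3,0.0,0.0,0.0],[-20.3,-14.2,7.4,0.0,0.0,0.0],[-20.3,-14.3,7.4,0.0,0.0,0.0],[-20.3,-14.2,7.3,0.0,0.0,0.0],[-20.3,-14.2,7.4,0.0,0.0,0.0],[-20.3,-14.2,7.4,0.0,0.0,0.0],[-20.4,-14.2,7.4,0.0,0.0,0.0],[-20.3,-14.2,7.3,0.0,0.0,0.0],[-20.3,-14.3,7.4,0.0,0.0,0.0],[-20.3,-14.2,7.4,0.0,0.0,0.0],[-20.3,-14.2,7.3,0.0,0.0,0.0],[-20.3,-14.2,7.4,0.0,0.0,0.0],[-20.3,-14.2,7.4,0.0,0.0,0.0]]
```

View pics/w5.png

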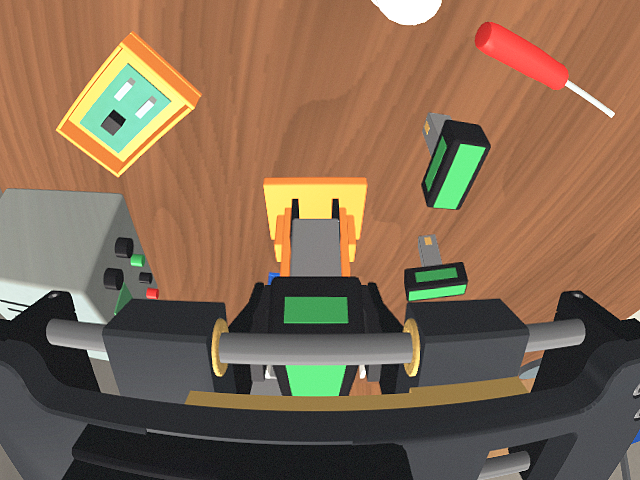

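Emit:
{"name": "apply_moves", "arguments": {
  "moves": [
    [-7,-5,2.5,0,0,0],
    [-14,-10,5,0,0,0],
    [-20,-14,7.3,0,0,0],
    [-20,-14,7.3,0,0,0],
    [-20,-14,7.3,0,0,0],
    [-20,-14,7.3,0,0,0],
    [-20,-14,7.3,0,0,0],
    [-20,-14,7.3,0,0,0],
    [-20,-14,7.3,0,0,0],
    [-20,-14,7.3,0,0,0],
    [-20,-14,7.3,0,0,0],
    [-20,-14,7.3,0,0,0],
    [-20,-14,7.3,0,0,0],
    [-20,-14,7.3,0,0,0],
    [-14,-10,5,0,0,0],
    [-7,-5,2.5,0,0,0],
    [0,0,0,0,0,0],
    [0,0,0,0,0,0]
  ]
}}

```text
t: 12.72
ee_pos: [0.5791, -0.2567, 0.1939]
eef_rot: [-0.587, -1.541, 0.926]
force: [-0.1, 0.0, -2.9]
finger_gap: 0.0399
```

```bash
python3 - <<'E'
from pl import *
from plant import camera
W=camera("wrist");S=camera("scene");T=camera("top");o=get_obs();p,r=cur();print(o["t"],p,o["force"],o["finger_gap"],o["joint_positions"],o["eef_rot"])
cv2.imwrite("pics/w6.png",W["img"][:,:,::-1])
cv2.imwrite("pics/s6.png",cv2.resize(S["img"][200:350,100:290],None,fx=4,fy=4,interpolation=cv2.INTER_CUBIC)[:,:,::-1])
cv2.imwrite("pics/t6.png",cv2.resize(T["img"][200:350,370:560],None,fx=4,fy=4,interpolation=cv2.INTER_CUBIC)[:,:,::-1])
E
```

```text
12.875 [ 0.57906249 -0.25668222  0.19399873] [-0.19286865  0.56436035 -2.71715317] 0.03962529647632539 [-0.40637159  0.65241086  0.40324466 -0.4828416  -1.70074941  0.66853609] [-0.58671811 -1.5411441   0.92610513]
```

View pics/s6.png

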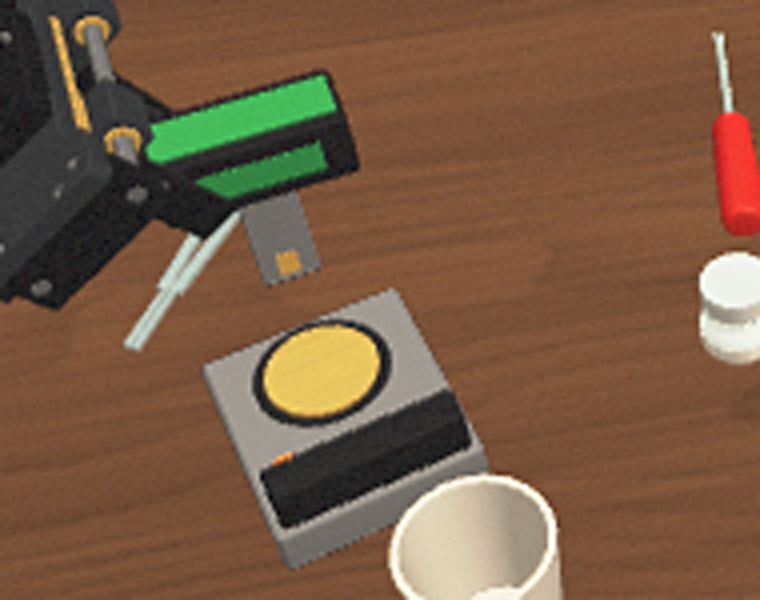

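View pics/w6.png

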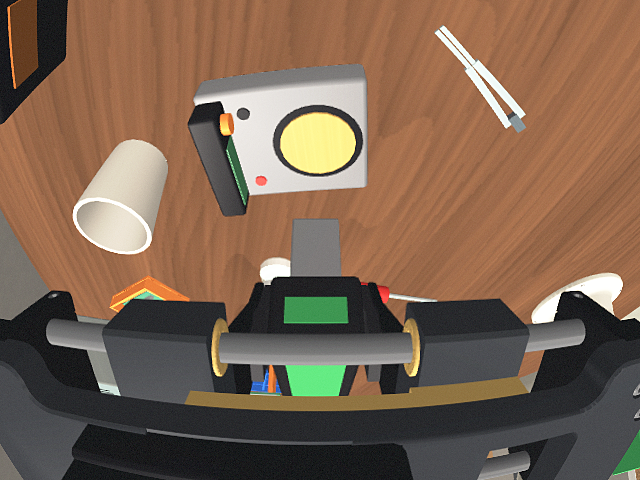

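View pics/t6.png

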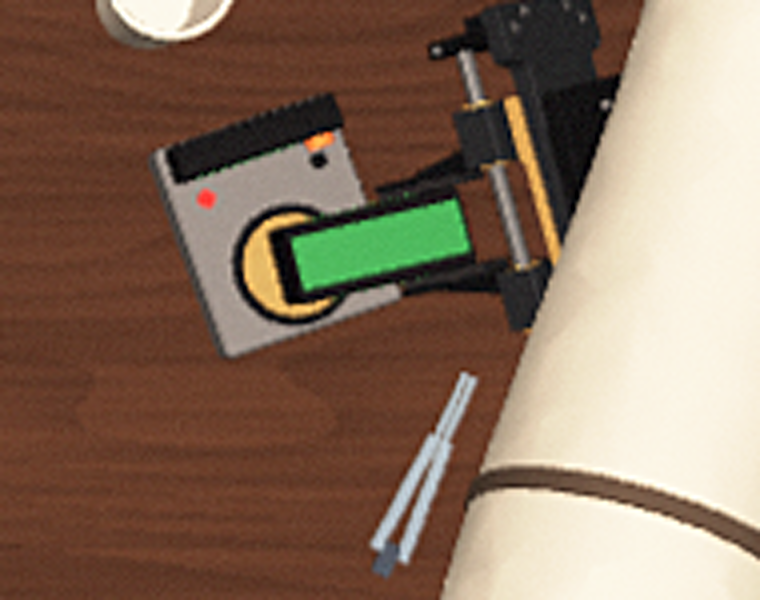

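```bash
python3 - <<'E'
from pl import *
from plant import camera
W=camera("wrist");S=camera("scene");T=camera("top");p,r=cur()
f=lambda a:np.round(np.asarray(a)*1000,1)
X=np.array([np.cos(np.radians(103.2)),np.sin(np.radians(103.2)),0])
print("pack pred",f(p+.032*X-[0,0,.074]))
h=cv2.cvtColor(T["img"],cv2.COLOR_RGB2HSV)
m=cv2.inRange(h,(50,120,90),(80,255,255));m[:,:430]=0;m[:,500:]=0;m[:235]=0;m[285:]=0
k=max(cv2.findContours(m,0,2)[0],key=cv2.contourArea);q=cv2.minAreaRect(k);print(q);B=[onz(T,*b,p[2]-.074+.096) for b in cv2.boxPoints(q)];print(f(B),f(np.mean(B,0)))
print("sides",[f(np.linalg.norm(B[i]-B[i-1])) for i in range(4)])
# far end black corners in top
A=[onz(T,370+x/4,200+y/4,p[2]+.022) for x,y in((270,231),(286,305))];print("far end",f(A),f(np.mean(A,0)))
# scene foot corners
print("scene foot lower corners",[f(onz(S,100+x/4,200+y/4,p[2]-.074)) for x,y in((270,285),(321,268))])
# wrist plate
h=cv2.cvtColor(W["img"],cv2.COLOR_RGB2HSV);m=cv2.inRange(h,(20,60,150),(38,255,255));m[:100]=0;m[185:]=0;m[:,:265]=0;m[:,370:]=0
k=max(cv2.findContours(m,0,2)[0],key=cv2.contourArea)
P=np.array([wz(W,*q[0],.033) for q in k.astype(float)]);c,rad=cv2.minEnclosingCircle((P[:,:2]*1000).astype(np.float32));print("wrist plate",c,rad,f(P.mean(0)))
# foot front edge from wrist
A=[wz(W,u,v,p[2]-.074) for u,v in((294,219.5),(339,219.5))];print("foot front",f(A),"axis",f(np.mean(A,0)+.014*X))
E
```

```text
pack pred [ 571.7 -225.8  119.9]
((464.8497619628906, 260.8691101074219), (13.850908279418945, 43.03509521484375), 76.60750579833984)
[[ 575.3 -182.6  215.9]
 [ 594.6 -265.2  215.9]
 [ 568.1 -270.5  215.9]
 [ 548.8 -188.1  215.9]] [ 571.7 -226.6  215.9]
sides [np.float64(27.0), np.float64(84.9), np.float64(27.1), np.float64(84.6)]
far end [[ 578.  -173.2  215.9]
 [ 541.7 -180.1  215.9]] [ 559.8 -176.7  215.9]
scene foot lower corners [array([ 589.9, -233.7,  119.9]), array([ 584. , -209.3,  119.9])]
wrist plate (570.4765014648438, -230.02931213378906) 30.132949829101562 [ 569.3 -230.5   33. ]
foot front [[ 586.7 -236.1  119.9]
 [ 560.2 -242.4  119.9]] axis [ 570.3 -225.6  119.9]
```

```bash
python3 - <<'E'
from pl import *
p,r=cur();q,s=plan(p,r,p+[-.0004,-.0034,-.072],r,10)
q,s=plan(q,s,q+[0,0,-.010],s,5)
E
```

```text
[[-4.4,5.7,0.1,0.0,0.0,0.0],[-4.4,5.7,0.1,0.0,0.0,0.0],[-4.4,5.7,0.1,0.0,0.0,0.0],[-4.4,5.8,0.2,0.0,0.0,0.0],[-4.4,5.7,0.1,0.0,0.0,0.0],[-4.4,5.7,0.1,0.0,0.0,0.0],[-4.3,5.7,0.1,0.0,0.0,0.0],[-4.4,5.7,0.1,0.0,0.0,0.0],[-4.4,5.7,0.1,0.0,0.0,0.0],[-4.4,5.7,0.1,0.0,0.0,0.0]]
[[-1.1,1.6,0.0,0.0,0.0,0.0],[-1.2,1.7,0.0,0.0,0.0,0.0],[-1.1,1.6,0.0,0.0,0.0,0.0],[-1.2,1.7,0.0,0.0,0.0,0.0],[-1.1,1.6,0.0,0.0,0.0,0.0]]
```

Emit:
{"name": "apply_moves", "arguments": {
  "moves": [
    [-4.4,5.7,0.1,0,0,0],
    [-4.4,5.7,0.1,0,0,0],
    [-4.4,5.7,0.1,0,0,0],
    [-4.4,5.8,0.2,0,0,0],
    [-4.4,5.7,0.1,0,0,0],
    [-4.4,5.7,0.1,0,0,0],
    [-4.3,5.7,0.1,0,0,0],
    [-4.4,5.7,0.1,0,0,0],
    [-4.4,5.7,0.1,0,0,0],
    [-4.4,5.7,0.1,0,0,0],
    [0,0,0,0,0,0]
  ]
}}

```text
t: 14.4
ee_pos: [0.5782, -0.2606, 0.1209]
eef_rot: [-0.586, -1.539, 0.925]
force: [-0.2, -0.3, -2.9]
finger_gap: 0.0398
```

Emit:
{"name": "apply_moves", "arguments": {
  "moves": [
    [-1.1,1.6,0,0,0,0],
    [-1.2,1.7,0,0,0,0],
    [-1.1,1.6,0,0,0,0],
    [-1.2,1.7,0,0,0,0],
    [-1.1,1.6,0,0,0,0],
    [0,0,0,0,0,0],
    [0,0,0,0,0,0]
  ]
}}

```text
t: 15.28
ee_pos: [0.5786, -0.2608, 0.1119]
eef_rot: [-0.588, -1.541, 0.925]
force: [-0.0, -0.0, -2.3]
finger_gap: 0.0393
```

```bash
python3 - <<'E'
from pl import *
from plant import camera
S=camera("scene");W=camera("wrist");o=get_obs();p,r=cur();print(o["t"],p,o["force"],o["finger_gap"],o["wrist_torque"])
cv2.imwrite("pics/s7.png",cv2.resize(S["img"][210:340,110:270],None,fx=4.6,fy=4.6,interpolation=cv2.INTER_CUBIC)[:,:,::-1])
cv2.imwrite("pics/w7.png",W["img"][:,:,::-1])
E
```

```text
15.375 [ 0.57858203 -0.26085817  0.11190711] [-0.3593908  -0.4059761  -3.05772667] 0.03992493261262541 [-1.55891305 -0.43159966 -0.03481256]
```

View pics/s7.png

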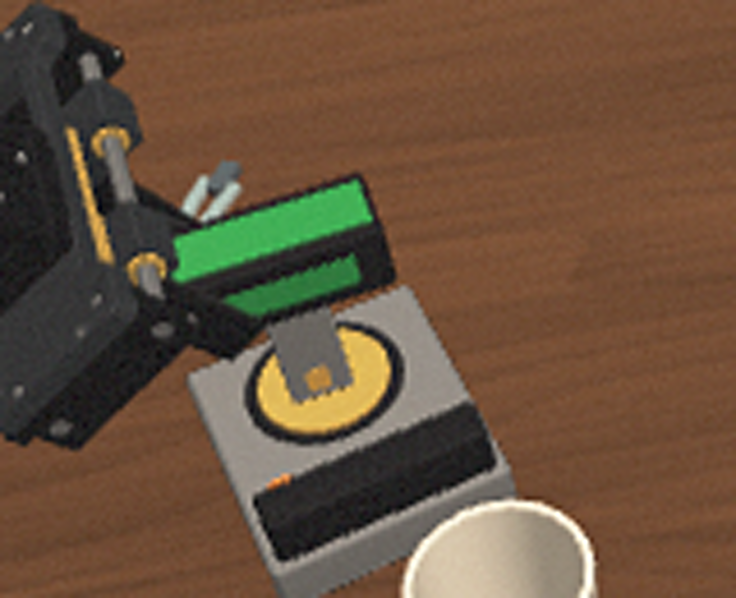

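View pics/w7.png

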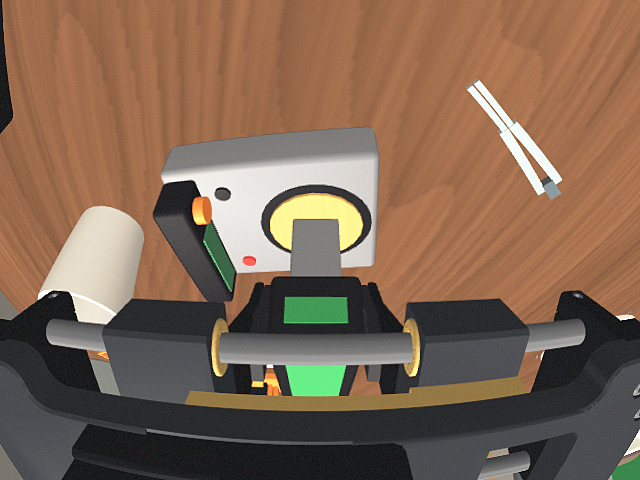

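Emit:
{"name": "apply_moves", "arguments": {
  "moves": [
    [-0.6,0.8,0,0,0,0],
    [-0.6,0.8,0,0,0,0],
    [-0.6,0.8,0,0,0,0],
    [-0.3,0.4,0,0,0,0],
    [0,0,0,0,0,0]
  ]
}}

```text
t: 16.0
ee_pos: [0.5785, -0.2609, 0.1082]
eef_rot: [-0.587, -1.54, 0.925]
force: [-0.4, 1.0, -1.7]
finger_gap: 0.0398
```

Emit:
{"name": "apply_moves", "arguments": {
  "moves": [
    [-0.3,0.4,0,0,0,0],
    [-0.3,0.4,0,0,0,0],
    [0,0,0,0,0,0]
  ]
}}

```text
t: 16.38
ee_pos: [0.5786, -0.2609, 0.1073]
eef_rot: [-0.587, -1.54, 0.925]
force: [0.3, 0.2, -3.3]
finger_gap: 0.0395
```

Emit:
{"name": "apply_moves", "arguments": {
  "moves": [
    [-0.3,0.4,0,0,0,0],
    [0,0,0,0,0,0],
    [0,0,0,0,0,0]
  ]
}}

```text
t: 16.75
ee_pos: [0.5786, -0.261, 0.107]
eef_rot: [-0.588, -1.541, 0.925]
force: [0.2, -0.7, -1.2]
finger_gap: 0.0398
```

Emit:
{"name": "apply_moves", "arguments": {
  "moves": [
    [-0.3,0.4,0,0,0,0],
    [0,0,0,0,0,0],
    [0,0,0,0,0,0]
  ]
}}

```text
t: 17.12
ee_pos: [0.5786, -0.2611, 0.1069]
eef_rot: [-0.588, -1.541, 0.926]
force: [0.2, -0.6, 2.6]
finger_gap: 0.0398
```

```bash
python3 - <<'E'
from pl import *
from plant import camera
F=[]
for i in range(6):
    S=camera("scene");o=get_obs();F.append(np.r_[o["force"],o["wrist_torque"]])
p,r=cur();print(o["t"],p,np.mean(F,0).round(2),np.std(F,0).round(2))
E
```

```text
17.425 [ 0.57860977 -0.26108584  0.10693347] [-0.18 -0.86  4.27 -0.59 -0.01  0.09] [0.67 0.72 0.72 0.09 0.04 0.06]
```

Emit:
{"name": "apply_moves", "arguments": {
  "moves": [
    [0.1,-0.2,0,0,0,0],
    [0,0,0,0,0,0],
    [0,0,0,0,0,0]
  ]
}}

```text
t: 17.8
ee_pos: [0.5786, -0.2611, 0.1069]
eef_rot: [-0.588, -1.541, 0.926]
force: [-0.4, -0.5, 5.7]
finger_gap: 0.0395
```

```bash
python3 - <<'E'
from pl import *
from plant import camera
f=lambda a:np.round(np.asarray(a)*1000,1)
F=[]
for i in range(5):
    S=camera("scene");o=get_obs();F.append(np.r_[o["force"],o["wrist_torque"]])
T=camera("top");W=camera("wrist")
p,r=cur();print(o["t"],p,np.mean(F,0).round(2))
h=cv2.cvtColor(T["img"],cv2.COLOR_RGB2HSV)
m=cv2.inRange(h,(50,120,90),(80,255,255));m[:,:420]=0;m[:,500:]=0;m[:235]=0;m[290:]=0
k=max(cv2.findContours(m,0,2)[0],key=cv2.contourArea);q=cv2.minAreaRect(k);B=[onz(T,*b,.129) for b in cv2.boxPoints(q)];print(f(B),f(np.mean(B,0)))
cv2.imwrite("pics/t8.png",cv2.resize(T["img"][210:320,380:520],None,fx=4.6,fy=4.6,interpolation=cv2.INTER_CUBIC)[:,:,::-1])
cv2.imwrite("pics/s8.png",cv2.resize(S["img"][210:340,110:270],None,fx=4.6,fy=4.6,interpolation=cv2.INTER_CUBIC)[:,:,::-1])
cv2.imwrite("pics/w8.png",cv2.resize(W["img"][170:330,210:420],None,fx=3.5,fy=3.5,interpolation=cv2.INTER_CUBIC)[:,:,::-1])
E
```

```text
18.05 [ 0.57860494 -0.26111696  0.10694262] [-0.43 -0.54  5.33 -0.41  0.02  0.09]
[[ 575.  -186.8  129. ]
 [ 594.2 -269.3  129. ]
 [ 567.6 -274.6  129. ]
 [ 548.5 -192.3  129. ]] [ 571.3 -230.7  129. ]
```

View pics/s8.png

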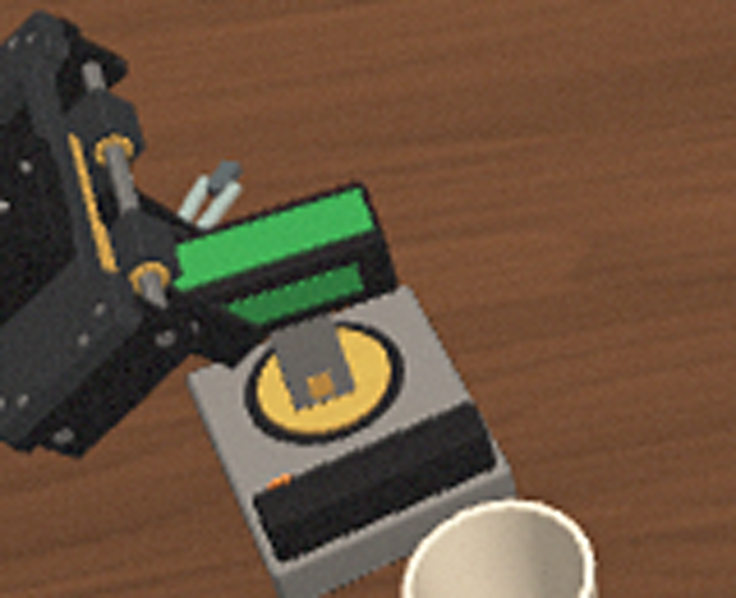

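View pics/w8.png

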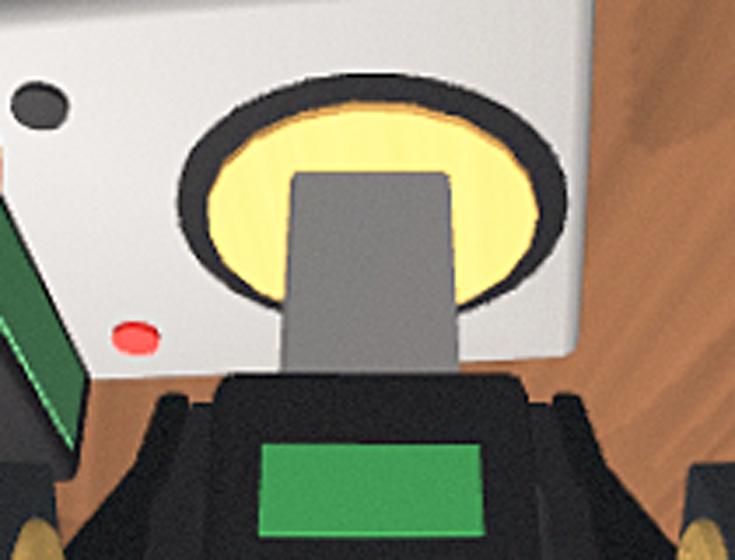

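Emit:
{"name": "apply_moves", "arguments": {
  "moves": [
    [0.1,-0.2,0,0,0,0],
    [0.1,-0.2,0,0,0,0],
    [0,0,0,0,0,0],
    [0,0,0,0,0,0]
  ]
}}

```text
t: 18.65
ee_pos: [0.5787, -0.2611, 0.107]
eef_rot: [-0.588, -1.541, 0.925]
force: [0.1, -1.0, 4.8]
finger_gap: 0.0398
```

Emit:
{"name": "apply_moves", "arguments": {
  "moves": [
    [0.1,-0.2,0,0,0,0],
    [0.1,-0.2,0,0,0,0],
    [0,0,0,0,0,0],
    [0,0,0,0,0,0]
  ]
}}

```text
t: 19.15
ee_pos: [0.5786, -0.2611, 0.107]
eef_rot: [-0.587, -1.54, 0.925]
force: [0.4, -0.0, 0.9]
finger_gap: 0.0399
```

Contact is now light: force z is about +0.9 N, against −2.8 N when hanging free, so the plate carries the weight. I'll ease the grip off in steps.

Emit:
{"name": "apply_moves", "arguments": {
  "moves": [
    [0,0,0,0,0,0],
    [0,0,0,0,0,0]
  ],
  "squeeze": 20
}}

```text
t: 19.4
ee_pos: [0.5786, -0.261, 0.107]
eef_rot: [-0.587, -1.54, 0.925]
force: [0.6, 0.2, 0.1]
finger_gap: 0.0398
```

Emit:
{"name": "apply_moves", "arguments": {
  "moves": [
    [0,0,0,0,0,0],
    [0,0,0,0,0,0]
  ],
  "squeeze": 8
}}

```text
t: 19.65
ee_pos: [0.5786, -0.261, 0.107]
eef_rot: [-0.587, -1.54, 0.925]
force: [0.9, -0.9, -0.6]
finger_gap: 0.04
```

Emit:
{"name": "apply_moves", "arguments": {
  "moves": [
    [0,0,0,0,0,0],
    [0,0,0,0,0,0],
    [0,0,0,0,0,0]
  ],
  "squeeze": 3
}}

```text
t: 20.02
ee_pos: [0.5784, -0.261, 0.1072]
eef_rot: [-0.587, -1.54, 0.925]
force: [0.0, 0.4, -2.0]
finger_gap: 0.0399
```

```bash
python3 - <<'E'
from pl import *
from plant import camera
S=camera("scene");W=camera("wrist");o=get_obs();print(o["t"],o["force"],o["finger_gap"])
a=cv2.resize(S["img"][210:340,110:270],None,fx=2.4,fy=2.4);b=cv2.resize(W["img"][170:326,210:402],None,fx=2,fy=2)
cv2.imwrite("pics/c9.png",np.hstack([a,b])[:,:,::-1])
E
```

```text
20.125 [-0.13847771  1.01290852 -1.69729451] 0.04028589942397448
```

View pics/c9.png

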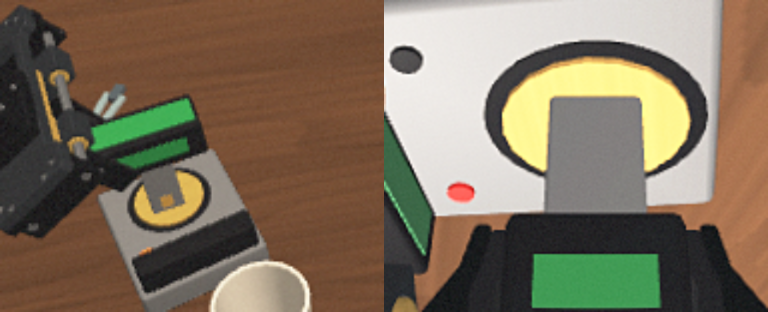

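Emit:
{"name": "apply_moves", "arguments": {
  "moves": [
    [-0.1,0.2,0,0,0,0],
    [0,0,0,0,0,0],
    [0,0,0,0,0,0]
  ]
}}

```text
t: 20.5
ee_pos: [0.5785, -0.2611, 0.1073]
eef_rot: [-0.587, -1.54, 0.925]
force: [-0.6, 0.5, -1.5]
finger_gap: 0.04
```

Emit:
{"name": "apply_moves", "arguments": {
  "moves": [
    [0,0,0,0,0,0],
    [0,0,0,0,0,0],
    [0,0,0,0,0,0]
  ],
  "gripper": 0.47
}}

```text
t: 20.88
ee_pos: [0.5787, -0.2612, 0.1074]
eef_rot: [-0.588, -1.541, 0.925]
force: [-0.0, -0.0, -0.5]
finger_gap: 0.0408
```

Emit:
{"name": "apply_moves", "arguments": {
  "moves": [
    [0,0,0,0,0,0],
    [0,0,0,0,0,0],
    [0,0,0,0,0,0]
  ],
  "gripper": 0.49
}}

```text
t: 21.25
ee_pos: [0.5786, -0.2611, 0.1072]
eef_rot: [-0.587, -1.54, 0.925]
force: [-0.0, 0.1, -0.1]
finger_gap: 0.0426
```

Emit:
{"name": "apply_moves", "arguments": {
  "moves": [
    [0,0,0,0,0,0],
    [0,0,0,0,0,0],
    [0,0,0,0,0,0]
  ],
  "gripper": 0.52
}}

```text
t: 21.62
ee_pos: [0.5786, -0.2611, 0.1072]
eef_rot: [-0.587, -1.54, 0.925]
force: [-0.0, -0.3, 0.1]
finger_gap: 0.0454
```

```bash
python3 - <<'E'
from pl import *
from plant import camera
S=camera("scene");W=camera("wrist");o=get_obs();print(o["t"],o["force"],o["finger_gap"])
a=cv2.resize(S["img"][210:340,110:270],None,fx=2.4,fy=2.4);b=cv2.resize(W["img"][170:326,210:402],None,fx=2,fy=2)
cv2.imwrite("pics/c10.png",np.hstack([a,b])[:,:,::-1])
E
```

```text
21.725 [ 0.12259754 -1.00041271  0.15982743] 0.04530644842992592
```

View pics/c10.png

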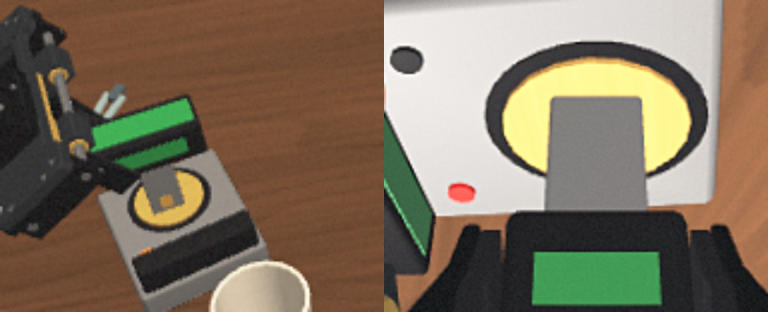

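Pack stands free and unmoved. Now I'll open further and back straight out along the fingers.

Emit:
{"name": "apply_moves", "arguments": {
  "moves": [
    [0,0,0,0,0,0],
    [0,0,0,0,0,0],
    [0,0,0,0,0,0],
    [0,0,0,0,0,0]
  ],
  "gripper": 0.85
}}

```text
t: 22.22
ee_pos: [0.5786, -0.2611, 0.1072]
eef_rot: [-0.587, -1.54, 0.925]
force: [-1.1, 0.7, 0.4]
finger_gap: 0.0722
```

Emit:
{"name": "apply_moves", "arguments": {
  "moves": [
    [0,-3,0,0,0,0],
    [0,-6,0,0,0,0],
    [0,-10,0,0,0,0],
    [0,-12,0,0,0,0],
    [0,-12,0,0,0,0],
    [0,-12,0,0,0,0],
    [0,-12,0,0,0,0],
    [0,-12,0,0,0,0],
    [0,-6,0,0,0,0],
    [0,0,0,0,0,0],
    [0,0,0,0,0,0]
  ]
}}

```text
t: 23.6
ee_pos: [0.5897, -0.3082, 0.1764]
eef_rot: [-0.586, -1.54, 0.925]
force: [-0.1, -0.1, 0.1]
finger_gap: 0.0739
```

```bash
python3 - <<'E'
from pl import *
from plant import camera
f=lambda a:np.round(np.asarray(a)*1000,1)
S=camera("scene");W=camera("wrist");T=camera("top");o=get_obs();print(o["t"],o["force"],o["finger_gap"],o["ee_pos"])
h=cv2.cvtColor(T["img"],cv2.COLOR_RGB2HSV)
m=cv2.inRange(h,(50,120,90),(80,255,255));m[:,:420]=0;m[:,500:]=0;m[:235]=0;m[290:]=0
k=max(cv2.findContours(m,0,2)[0],key=cv2.contourArea);q=cv2.minAreaRect(k);B=[onz(T,*b,.129) for b in cv2.boxPoints(q)];print(f(B),f(np.mean(B,0)))
a=cv2.resize(S["img"][200:350,110:270],None,fx=3,fy=3);b=cv2.resize(W["img"],None,fx=.46875*2,fy=.46875*2)[:,100:]
b=cv2.resize(W["img"][:,150:490],(319,450))
cv2.imwrite("pics/c11.png",np.hstack([a,b])[:,:,::-1]);cv2.imwrite("pics/t11.png",T["img"][:,:,::-1]);cv2.imwrite("pics/s11.png",S["img"][:,:,::-1]);cv2.imwrite("pics/w11.png",W["img"][:,:,::-1])
E
```

```text
23.75 [-0.32263631 -0.34134419 -0.62731614] 0.07384783234849294 [ 0.5896817  -0.30823228  0.17645019]
[[ 574.6 -186.8  129. ]
 [ 594.2 -269.7  129. ]
 [ 567.8 -275.1  129. ]
 [ 548.3 -192.5  129. ]] [ 571.3 -231.   129. ]
```

View pics/c11.png

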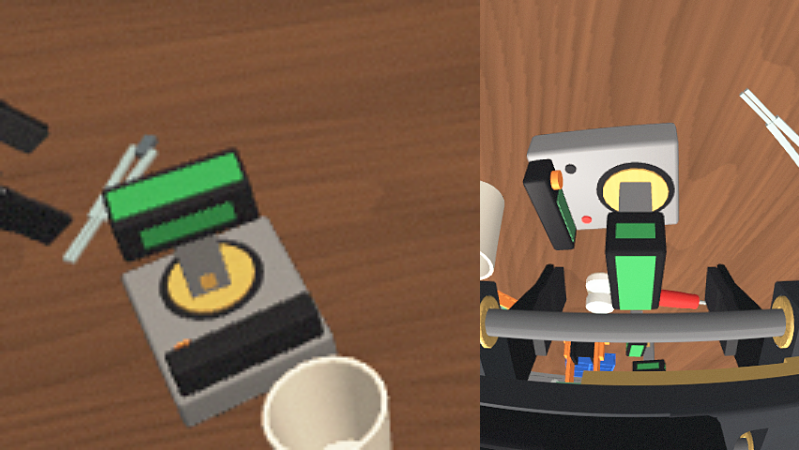

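View pics/t11.png

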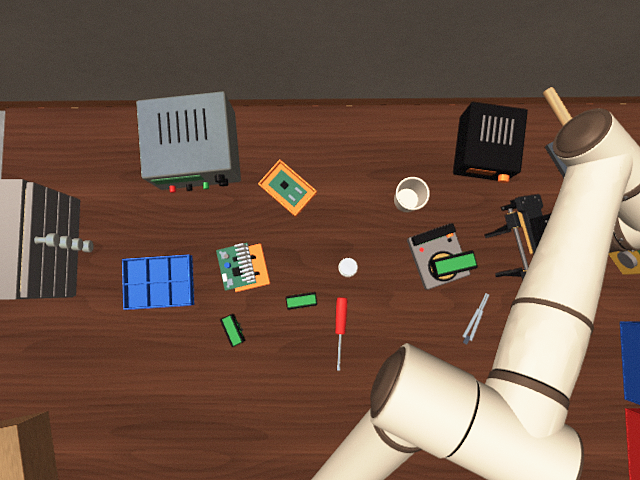

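The pack stands upright on the plate and has not moved since release. The bystanders are where they were, and the gripper is well clear. Handing in.

```bash
python3 - <<'E'
from plant import hand_in
print(hand_in())
E
```

```text
the job is handed in; nothing more can be done
None
```

The pack is out of the dock and standing stem-down by itself on the tester's brass plate. I handed in at about 24 s of the 69 s allowed; `hand_in` gives no verdict.

**What I did:** I gripped the pack's nose with the hand tilted 35°, drew it level about 90 mm out along the dock's −x, then lifted it and carried it over the jar. I lowered it until the wrist force showed the plate taking the weight. The grip was then eased from 45 to 3 N, the fingers opened slowly, and the hand backed out along the fingers.

**Last checks:**
- **Position:** the top camera puts the centre of the pack's label at (571.3, −231.0) mm. The plate centre from three cameras averages (571.2, −229.2) mm, so the pack is about 2 mm off, within the 14 mm limit.
- **Standing still:** the label moved less than 1 mm from before release to after the hand withdrew, and the pack looks upright in all views.
- **Bystanders:** none look moved in the top view.
- **Robot:** the gripper is clear of everything and the wrist force is near zero.

**Disagreements:**
- The plate centre differed by about 2 mm between cameras.
- A rough reading of the pack's far top edge while it was still in the air was about 5 mm off the other measurements. I discarded it as blurred.
- While I eased the grip, the wrist force showed the arm briefly carrying about 2 N of the pack's weight. I lowered the hand 0.2 mm before opening.

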